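# Show a bearing bracket to the inspection camera

## Task

The orange printed bracket has just had its bearing pressed in and is still clamped in the cam vise: throw the vise's lever from the red mark right round into the notch at the green mark so that the jaws let go, then lift the bracket out. Present it to the inspection camera in the air: foot end down as the camera sees it, the bearing in the middle of the picture, its face looking squarely into the down-slanting lens, 110 mm from the glass. Finish while holding it still there, with the vise left open; do not touch the camera or shift the loose things on the mat.

Things in the scene. Friction and masses are not known exactly. Their poses are not given: they have to be found in the camera images.
- lever (a joint): angle of the vise's cam lever about its upright pivot, rad, counter-clockwise seen from above: 0 = in the notch at the red mark (clamped, as at the start), 1.571 = in the notch at the green mark (jaws open by about 4 mm). An over-centre spring draws the lever into the nearer notch, so it snaps over past half-way and stays. Swinging it takes up to about 5 N at the knob; each notch is also the end of the travel.
- lever_knob (a point): middle of the lever's upright black knob: 25 mm diameter, 35 mm tall (17 mm up and down from this point), on a 10 mm stem; the steel lever arm runs 29 mm below this point. The knob goes round the pivot on a circle of 95 mm radius. It can be pinched or pushed from above.
- lever_pivot (a point): point on the lever's upright pivot axis, at the height of the knob's middle. Below it is a round steel notch plate (100 mm diameter) with a red and a green patch at its rim. x axis: along the vise from its lever end to its fixed jaw (level); the red mark lies 135 degrees counter-clockwise from it, the green 225 degrees.
- bracket_center (a point): middle of the orange printed bracket (39 mm over its foot). 22 mm thick (x), 40 mm wide (y), 78 mm tall (z, up in the vise); flat parallel sides up to 58 mm over the foot, half-round top of 20 mm radius; 70 to 110 g. The 84 mm long vise jaws hold its lower end across its thickness and end 12 mm below this point; above them its two flat sides (y) are clear for fingers from above.
- bearing (a point): centre of the front face of the bracket's bearing (22 mm steel ring with dark bore, in a 31 mm round boss): 13 mm along the bracket's x and 19 mm up its z from the middle of the bracket. Same axes as the bracket: x = the way the bearing face looks, z = from foot to top.
- lens (a point): centre of the camera's front glass (dark disc in a white ring light of 52 mm diameter). x = the way the camera looks, 25 degrees below level; z = up in the camera's picture.
- focus (a point): the place in the air where the camera is sharp, 110 mm straight in front of the glass (its x from point lens); same axes as point lens. The bearing face belongs here, looking back at the lens (bracket x opposite to this x, bracket z along this z).
- cam_head: clamp by which the small white inspection camera hangs on its post; origin on the post's axis. Camera, clamp and knob reach 0.12 m forward (x), 0.05 m sideways and about 0.05 m up and down from it. The post (18 mm) rises to 0.41 m over the bench from a grey 150 mm square foot. Fixed.
- vise: dark blue-grey vise, 205 x 116 mm, bolted down on the 2.5 mm green cutting mat; origin under the bracket's place between the jaws. x = from lever end to fixed jaw. Jaw tops 50 to 51 mm, notch plate top 60 mm over the origin; the bracket's foot rests 24 mm over it.
- calipers: digital calipers lying on the mat, 235 x 65 mm, 12 mm high: leave alone
- mouse: black computer mouse, 105 x 60 x 32 mm: leave alone
- driver: screwdriver lying on the mat, about 25 mm high: leave alone
- scraper: flat scraper lying on the mat: leave alone
- spare1: grey bracket without bearing lying in the blue tray: leave alone
- spare2: grey bracket without bearing lying in the blue tray: leave alone

How it is judged:
By the outcome, as a careful person would: the job done as asked, in the order asked, and still so for the second after the job is handed in, while the arm keeps its last pose, push and grip.
It also fails if it takes over 58 s, if anything falls off the work surface, if the arm or the gripper's body presses on something with over 40 N, if the wrist force passes 120 N, or if a joint passes its speed limit or range.

## Robot

A 6-joint arm with a two-finger parallel gripper is mounted at the origin on the work surface. World frame = base frame: x ahead of the robot, y to its left, z up, the work surface at z = 0. Lengths are in m, angles in rad, forces in N, time in s.
With the tool pointing down it reaches from about 0.375 to 0.975 m from the base axis. Payload 3.8 kg.
Tool frame: the origin (TCP) lies at the very end of the fingers, on their centre line; the grasp point (between the pads) lies 19 mm behind it; z points along the fingers, y is the direction in which the jaws open and shut (so a half turn about z gives the same grasp; the last joint's range is limited). The gripper opens to 85 mm and grips with 20 to 120 N. Pads are 22 mm wide; open, the fingers measure 114 mm over their backs; the gripper's body (76 mm by 85 mm) begins 54 mm behind the grasp point. The pads swing forward as they close: fully open they stand 13 mm farther back than shut.
Start: joints at [1.068, 0.264, 1.604, -0, 1.274, -0.037], TCP at [0.303, 0.603, 0.231] pointing down, gripper open.
Joint ranges: [-2.63, 2.63], [-0.94, 2.18], [0.31, 2.57], [-1.31, 4.45], [0, 2.66], [-2.55, 2.55]. Speed limits (rad/s): [2.57, 2.57, 3.14, 3.14, 3.14, 3.14].

## Interface

Orientations are given as a rotation vector (axis times angle).
In Python, from workcell import status, read_camera, camera_info, order gives the robot as it stands.
- The arm moves only by the tool move_arm, never from a script. Its argument "deltas" is a list of rows, each a list of 3 entries, a list of its own where there are three numbers: the turn, a rotation vector about the world's x, y, z as a fraction of full scale, then the shift along the world's x, y, z as a fraction of full scale, then the closure, from -1 (fully open) to 1 (shut), so that 0 is half open. A call has 1 to 20 rows; each row is the pose to reach, as a shift and turn from the pose commanded when the call began; what a row does not reach only later rows make up. Full scale, the value 1, is 0.1 m for a shift and pi/2 rad for a turn. A row lasts 1/8 s, in which the tool goes at most 62.5 mm and 10.7 degrees, less where a joint would pass 70% of its speed; a pose out of reach is approached as far as the arm can. A call with a number of a shift or a turn outside -1 to 1 is refused whole. A call with a gripper value outside its range is refused whole. The fingers move at their own pace and stop on an object; "grip_force" is the grip in N (left out, the last holds). Time passes only in rows, so rows that repeat a pose let the fingers close. It gives the time, the measured TCP pose, the force and the opening at its end, in the units of the state.
- status.read_state(): the state, without advancing time (a new reading comes with each control period).
- read_camera(name): name is "side" or "top"; returns (picture, depth): 384x512x3 uint8, red, green, blue; 384x512 float32, m along the optical axis (not along the pixel's ray), 0 where there is no reading.
- camera_info(name): a dict with "K" (3x3 intrinsics, pixels), "R" (3x3) and "t" (3): a world point X has camera coordinates R X + t. Camera axes: x right, y down, z forward; pixel columns grow to the right and rows downward; lengths in m; the calibration is good to about 2 mm. A picture is of the moment at which its call begins. camera_info takes no time and is no camera call.
- order.finish_job(): hands the job in, once; it reports no verdict.
The state is a dict: "time": time; "q": joint angles; "joint_vel": joint speeds; "joint_torque": joint torques, N m; "tool_pos": TCP position; "tcp_rot": TCP orientation; "wrist_force": force on the tool from outside, world axes, zero at the start; "torque": the same for the moment, N m; "width": opening from 0.0 (shut) to 1.0 (fully open).
Only numpy, scipy, OpenCV 4.12 (cv2) and the standard library are available. Lean on these libraries where they do the work, as an engineer would, in place of code of your own. Each camera call takes 0.05 s, during which the arm holds its last target. There are 200 camera calls.

## Working session

There is one attempt and no reset: what is moved stays moved. The work goes in short steps, Python scripts to look and compute and a tool call to move; the robot and the scene stay as the last step left them, time stands still between calls to the robot, and variables do not carry over. Pictures are saved under pics/ and viewed, about 8 in all and at most 12, crops included, and the job is handed in when it is done.

Besides the shell and the picture viewer there is one more tool, called after "Request:" by a JSON object that holds its "fn" and its "kwargs", one argument or row to a line. move_arm: Moves the arm, as the interface text tells. Its arguments: {"type":"object","properties":{"deltas":{"type":"array","items":{"type":"array"}},"grip_force":{"type":"number"}},"required":["deltas"]}

```bash
mkdir -p pics; ls; python3 - <<'E'
from workcell import status, read_camera, camera_info
import cv2, numpy as np
for n in ("side","top"):
    p,d=read_camera(n); np.savez(f"{n}0.npz",p=p,d=d)
    cv2.imwrite(f"pics/{n}0.png",cv2.resize(p[:,:,::-1],(800,600),interpolation=cv2.INTER_CUBIC))
    c=camera_info(n); print(n,c["K"],c["R"],c["t"], -np.array(c["R"]).T@np.array(c["t"]))
print(status.read_state())
E
```

```text
pics
side [[479.489536     0.         258.13126513]
 [  0.         479.489536   186.7736535 ]
 [  0.           0.           1.        ]] [[-0.96475811 -0.26263718 -0.01623294]
 [-0.17213596  0.67656833 -0.71597801]
 [ 0.19902514 -0.68795131 -0.69793408]] [0.52228377 0.26777529 1.54471259] [0.24253462 1.01868991 1.27830699]
top [[439.88549034   0.         257.01129039]
 [  0.         439.88549034 191.72118327]
 [  0.           0.           1.        ]] [[ 0.00637925 -0.99987257 -0.01463385]
 [-0.99695651 -0.00522222 -0.07778467]
 [ 0.07769834  0.01508552 -0.99686278]] [-0.02746821  0.55492783  1.65277389] [ 0.42499635 -0.04949971  1.69035168]
{'time': 0.1, 'q': array([ 1.06811281e+00,  2.64694505e-01,  1.60526891e+00,  1.05595125e-05,
        1.27370565e+00, -3.68893487e-02]), 'joint_vel': array([-8.44298940e-04, -2.51470380e-03, -2.06507028e-03, -1.64128316e-03,
        2.38022445e-04, -2.11084715e-06]), 'joint_torque': array([ 1.06068783e-03, -5.16708004e+01, -3.68591022e+01,  1.46586553e-04,
        6.34959593e-03,  1.52408842e-05]), 'tool_pos': array([0.30283   , 0.60249906, 0.23005828]), 'tcp_rot': array([-0.72494568, -3.05622484,  0.00313885]), 'wrist_force': array([-0.475216  , -0.04886632,  0.9115393 ]), 'torque': array([-0.04284577, -0.01872434,  0.00355755]), 'width': 0.9976816706170025}
```

View pics/side0.png

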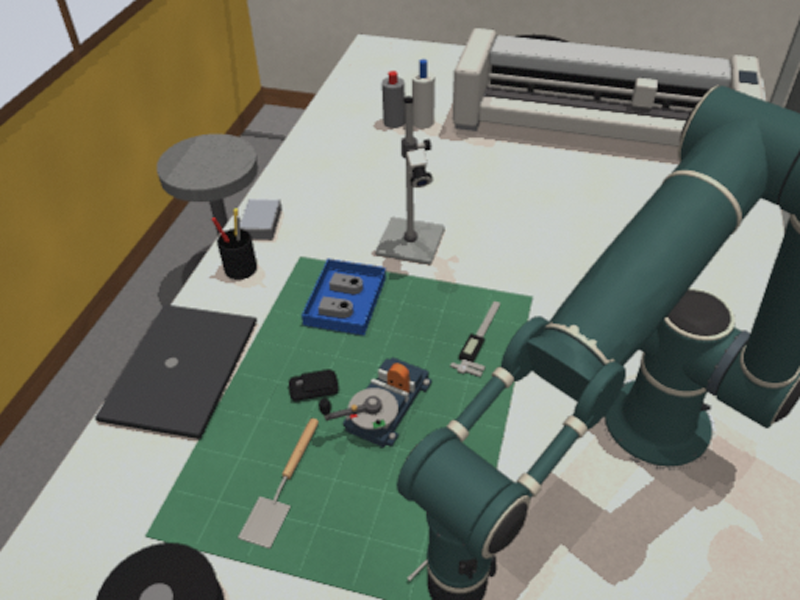

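View pics/top0.png

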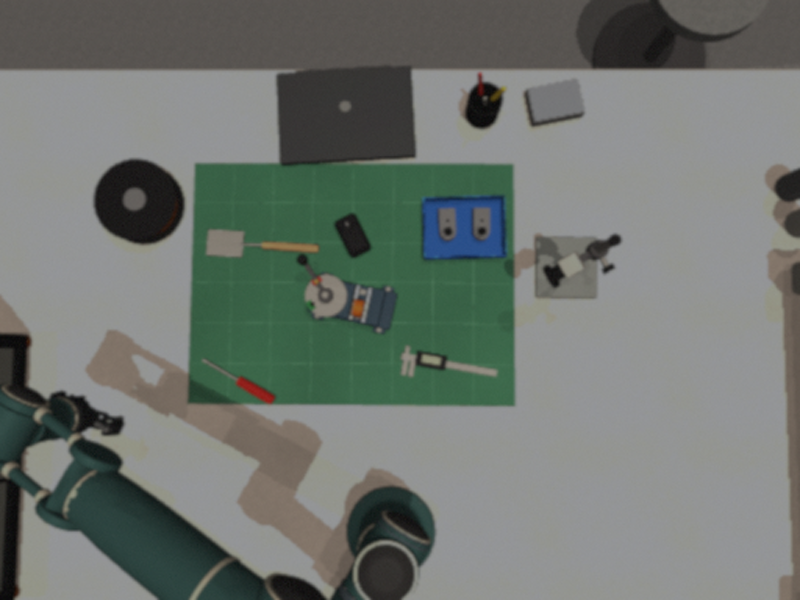

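Side view: the vise is near (385,400) with the orange bracket at (398,378), the knob at (325,407) and the camera head at (420,170). Top view: pivot at (325,296), knob at (302,259), bracket at (358,308), camera at (555,272). Next I'll measure with masks and view zooms.

```bash
cat > h.py <<'E'
import numpy as np, cv2
from workcell import camera_info
C={n:{k:np.array(v) for k,v in camera_info(n).items()} for n in("side","top")}
def ray(n,u,v):
    c=C[n]; d=c["R"].T@np.linalg.solve(c["K"],[u,v,1.]); return -c["R"].T@c["t"],d
def onz(n,u,v,z):
    o,d=ray(n,u,v); return o+d*(z-o[2])/d[2]
def proj(n,X):
    c=C[n]; p=c["K"]@(c["R"]@np.asarray(X,float)+c["t"]); return p[:2]/p[2]
def tri(uv1,uv2):   # side, top
    o1,d1=ray("side",*uv1);o2,d2=ray("top",*uv2)
    s=np.linalg.lstsq(np.c_[d1,-d2],o2-o1,rcond=None)[0]
    a,b=o1+s[0]*d1,o2+s[1]*d2; return (a+b)/2,np.linalg.norm(a-b)
def cloud(n,d):
    v,u=np.mgrid[:384,:512]; c=C[n]
    P=np.stack([(u-c["K"][0,2])/c["K"][0,0]*d,(v-c["K"][1,2])/c["K"][1,1]*d,d],-1)
    return (P-c["t"])@c["R"]
E
python3 - <<'E'
from h import *
D={n:np.load(n+"0.npz") for n in C}
box={"side":(200,215,80,80),"top":(180,155,80,66)}
cam={"side":(235,55,60,120),"top":(335,140,70,60)}
canv=np.zeros((600,800,3),np.uint8)
for i,n in enumerate(("side","top")):
    for j,b in enumerate((box[n],cam[n])):
        x,y,w,h=b; s=min(400/w,300/h)
        im=cv2.resize(D[n]["p"][y:y+h,x:x+w,::-1],None,fx=s,fy=s,interpolation=cv2.INTER_CUBIC)
        print(n,j,"scale",s,b); canv[j*300:j*300+im.shape[0],i*400:i*400+im.shape[1]]=im[:300,:400]
    P=cloud(n,D[n]["d"]); hsv=cv2.cvtColor(D[n]["p"],cv2.COLOR_RGB2HSV)
    H,S,V=[hsv[...,k].astype(int) for k in range(3)]
    x,y,w,h=box[n]; M=np.zeros(H.shape,bool); M[y:y+h,x:x+w]=1
    for nm,m in (("orange",(H>3)&(H<18)&(S>140)),("red",((H<4)|(H>174))&(S>130)),("grn",(H>45)&(H<90)&(S>80)&(P[...,2]>.04)),("plate",(S<60)&(V>70)&(P[...,2]>.055)&(P[...,2]<.07)),("knob",(V<60)&(P[...,2]>.065)&(P[...,2]<.15)),("hub",(P[...,2]>.068)&(P[...,2]<.15)&(S<80))):
        q=P[m&M]; vv,uu=np.nonzero(m&M)
        if len(q): print(n,nm,len(q),"px",uu.mean().round(1),vv.mean().round(1),"med",np.median(q,0).round(4),"min",q.min(0).round(3),"max",q.max(0).round(3))
    x,y,w,h=cam[n]; q=P[y:y+h,x:x+w].reshape(-1,3); q=q[(q[:,2]>.1)]
    for z0 in np.arange(.1,.45,.03):
        k=q[(q[:,2]>z0)&(q[:,2]<z0+.03)]
        if len(k): print(n,"cam z",z0.round(2),len(k),k.min(0).round(3),k.max(0).round(3))
cv2.imwrite("pics/z1.png",canv)
E
```

```text
side 0 scale 3.75 (200, 215, 80, 80)
side 1 scale 2.5 (235, 55, 60, 120)
side orange 179 px 254.7 240.9 med [0.5273 0.0848 0.0868] min [0.51  0.067 0.034] max [0.553 0.095 0.11 ]
side red 8 px 225.5 265.5 med [0.5956 0.1842 0.0623] min [0.59  0.181 0.06 ] max [0.601 0.188 0.066]
side grn 80 px 251.5 271.5 med [0.3554 0.5669 0.6146] min [0.243 0.016 0.053] max [0.648 1.019 1.278]
side plate 496 px 240.8 259.4 med [0.5546 0.1497 0.063 ] min [0.504 0.028 0.055] max [0.611 0.208 0.07 ]
side knob 108 px 216.8 261.1 med [0.6344 0.2084 0.1037] min [0.523 0.085 0.065] max [0.651 0.221 0.125]
side hub 282 px 225.8 260.4 med [0.5864 0.1769 0.0781] min [0.514 0.07  0.068] max [0.652 0.221 0.127]
side cam z 0.1 214 [ 0.625 -1.025  0.1  ] [ 0.868 -0.413  0.13 ]
side cam z 0.13 130 [ 0.627 -0.994  0.13 ] [ 0.862 -0.413  0.16 ]
side cam z 0.16 41 [ 0.627 -0.965  0.16 ] [ 0.647 -0.413  0.19 ]
side cam z 0.19 21 [ 0.634 -0.429  0.19 ] [ 0.647 -0.412  0.22 ]
side cam z 0.22 14 [ 0.582 -0.427  0.221] [ 0.646 -0.342  0.249]
side cam z 0.25 67 [ 0.563 -0.425  0.251] [ 0.657 -0.316  0.279]
side cam z 0.28
[... 661 characters left out ...]
 min [0.502 0.046 0.055] max [0.61  0.203 0.07 ]
top knob 38 px 193.3 166.1 med [0.6389 0.2047 0.1201] min [0.629 0.195 0.074] max [0.65  0.217 0.129]
top hub 173 px 205.8 182.7 med [0.5711 0.1632 0.0784] min [0.512 0.062 0.068] max [0.647 0.213 0.129]
top cam z 0.19 1 [ 0.647 -0.423  0.206] [ 0.647 -0.423  0.206]
top cam z 0.25 23 [ 0.565 -0.429  0.257] [ 0.65  -0.321  0.28 ]
top cam z 0.28 385 [ 0.565 -0.46   0.28 ] [ 0.658 -0.318  0.31 ]
top cam z 0.31 115 [ 0.587 -0.444  0.31 ] [ 0.657 -0.362  0.338]
top cam z 0.34 18 [ 0.631 -0.428  0.342] [ 0.647 -0.419  0.368]
top cam z 0.37 19 [ 0.631 -0.428  0.371] [ 0.645 -0.418  0.4  ]
top cam z 0.4 51 [ 0.63  -0.437  0.403] [ 0.649 -0.416  0.426]
```

View pics/z1.png

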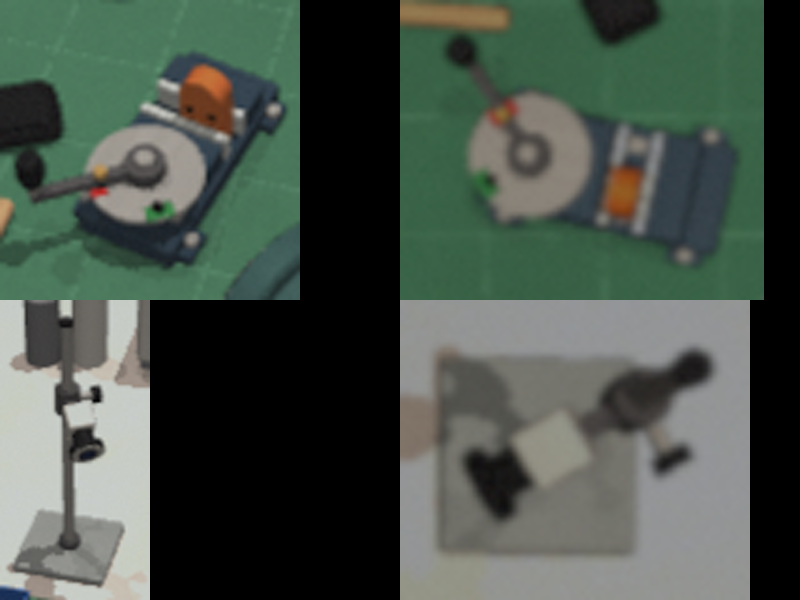

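The zooms show the bracket's plain back facing the side camera, with no bearing visible, so the bearing looks towards the fixed jaw (roughly −y). The lever is at the red mark. The inspection camera looks towards +y and −x. Next I'll measure the lens, post and vise more closely.

```bash
cat > m2.py <<'E'
from h import *
from workcell import read_camera
A={}
for n in C:
    L=[read_camera(n) for _ in range(5)]
    p=np.mean([l[0] for l in L],0); ds=np.array([l[1] for l in L]); d=np.median(ds,0)
    A[n]=(p,d); np.savez(n+"1.npz",p=p,d=d); print(n,"noise depth",np.std(ds,0)[100:300,150:350].mean())
canv=np.zeros((600,800,3),np.uint8)
for (n,(x,y,w,h),cx,cy,s) in (("side",(255,82,26,42),0,0,14),("top",(340,145,46,40),364,0,9.4),):
    im=cv2.resize(A[n][0][y:y+h,x:x+w,::-1].astype(np.uint8),None,fx=s,fy=s,interpolation=cv2.INTER_NEAREST)
    canv[cy:cy+im.shape[0],cx:cx+im.shape[1]]=im[:,:800-cx]
cv2.imwrite("pics/z2.png",canv)
P=cloud("side",A["side"][1]);g=A["side"][0].max(2)
# height map of side head region, brightness
np.set_printoptions(linewidth=220)
for v in range(100,122):
    print(v," ".join(f"{int(g[v,u]):3d}/{int(P[v,u,1]*1000+.5) if P[v,u,2]>.15 else 0:4d}" for u in range(258,280)))
# post axis
for n,sl in (("top",(.35,.43)),("side",(.12,.24)),("side",(.34,.43))):
    Q=cloud(n,A[n][1]); m=(Q[...,2]>sl[0])&(Q[...,2]<sl[1])&(Q[...,0]>.61)&(Q[...,0]<.67)&(Q[...,1]>-.46)&(Q[...,1]<-.39)
    q=Q[m]; vv,uu=np.nonzero(m); print(n,sl,len(q),q.mean(0).round(4)); 
    for z in np.unique(np.round(q[:,2],2)):
        k=np.abs(q[:,2]-z)<.005; u,v=uu[k].mean(),vv[k].mean(); print("  z",z,onz(n,u,v,z).round(4),k.sum())
E
python3 m2.py
```

```text
side noise depth 0.018127538
top noise depth 0.01650687
100  64/-413  56/-411  90/-376 153/-366 200/-363 204/-366 204/-362 204/-367 204/-368 204/-369 204/-369 204/-368 204/-373 197/-375 192/-374 204/   0 204/   0 204/   0 204/   0 204/   0 203/   0 203/   0
101 168/   0 123/   0  78/-373 136/-361 193/-361 204/-361 203/-361 203/-362 203/-363 203/-366 204/-364 203/-366 203/-368 200/-370 196/-369 203/   0 203/   0 204/   0 204/   0 204/   0 204/   0 204/   0
102 200/   0 164/   0  83/-373 126/-365 182/-353 203/-357 204/-360 204/-355 204/-356 204/-362 203/-363 204/-366 204/-364 203/-368 190/-365 181/   0 203/   0 204/   0 203/   0 204/   0 204/   0 204/   0
103 204/   0 173/   0  84/-377 108/-364 162/-353 203/-352 204/-354 204/-357 204/-358 204/-358 204/-355 203/-360 203/-363 204/-360 194/-365 187/-365 203/   0 204/   0 203/   0 204/   0 204/   0 204/   0
104 203/   0 172/   0  82/-372  90/-364 143/-355 195/-349 204/-350 204/-353 204/-352 201/-353 195/-355 185/-358 175/-359 166/-363 157/-360 172/-364 203/   0 204/   0 204/   0 204/   0 204/   0 204/   0
105 204/   0 172/   0  81/-422  85
[... 3959 characters left out ...]
4209  0.16  ] 11
  z 0.17 [ 0.6383 -0.42    0.17  ] 9
  z 0.18 [ 0.6369 -0.4199  0.18  ] 11
  z 0.19 [ 0.6387 -0.4197  0.19  ] 10
  z 0.2 [ 0.6414 -0.4214  0.2   ] 6
  z 0.21 [ 0.641  -0.4204  0.21  ] 6
  z 0.22 [ 0.6378 -0.4203  0.22  ] 9
  z 0.23 [ 0.6428 -0.4194  0.23  ] 5
  z 0.24 [ 0.6441 -0.419   0.24  ] 1
side (0.34, 0.43) 121 [ 0.6366 -0.4228  0.3871]
  z 0.34 [ 0.6366 -0.4275  0.34  ] 8
  z 0.35 [ 0.6371 -0.4211  0.35  ] 8
  z 0.36 [ 0.6353 -0.4216  0.36  ] 15
  z 0.37 [ 0.6359 -0.4224  0.37  ] 12
  z 0.38 [ 0.6358 -0.4214  0.38  ] 11
  z 0.39 [ 0.6354 -0.4223  0.39  ] 15
  z 0.4 [ 0.638  -0.4238  0.4   ] 14
  z 0.41 [ 0.6361 -0.4207  0.41  ] 13
  z 0.42 [ 0.6383 -0.4253  0.42  ] 25
```

View pics/z2.png

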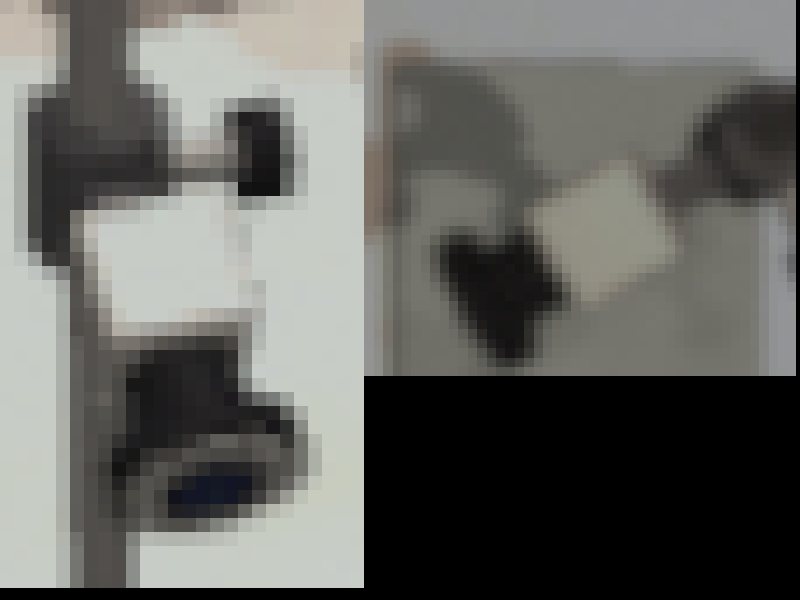

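```bash
cat > m3.py <<'E'
from h import *
A={n:np.load(n+"1.npz") for n in C}
# white box yaw (top)
p,d=A["top"]["p"],A["top"]["d"]; Q=cloud("top",d)
m=(Q[...,2]>.27)&(Q[...,2]<.36)&(p.min(2)>105)&(Q[...,1]<-.33)&(Q[...,1]>-.42)&(Q[...,0]<.65)&(Q[...,0]>.55)
vv,uu=np.nonzero(m); W=np.array([onz("top",u,v,.31)[:2] for u,v in zip(uu,vv)])
r=cv2.minAreaRect((W*1000).astype(np.float32)); print("box",len(W),r, cv2.boxPoints(r).round(1).tolist())
w=W-W.mean(0); print("box centroid",W.mean(0), "z",np.median(Q[m][:,2]))
# lens ring (side)
p,d=A["side"]["p"],A["side"]["d"]; P=cloud("side",d); g=p.max(2)
box=np.zeros(g.shape,bool); box[108:121,260:277]=1
post=np.array([.6375,-.4245])
for yaw in (29,31,33):
    a=np.radians(yaw); t=np.radians(25); h=np.array([-np.sin(a),np.cos(a),0])
    X=h*np.cos(t)-[0,0,np.sin(t)]; Z=h*np.sin(t)+[0,0,np.cos(t)]; Y=np.cross(Z,X)
    o=np.r_[post,.29]
    L=(P-o)@np.c_[X,Y,Z]
    grey=box&(P[...,1]>-.39)&(P[...,2]>.2)&(p.min(2)>40)&(g<130)
    f=box&(P[...,1]>-.39)&(P[...,2]>.2); 
    xs=L[grey][:,0]; x0=np.median(xs)
    front=f&(abs(L[...,0]-x0)<.006)
    q=L[front]; e=cv2.minEnclosingCircle((q[:,1:]*1000).astype(np.float32))
    A_=np.c_[L[grey],np.ones(grey.sum())]; fit=np.linalg.lstsq(A_[:,[1,2,3]],A_[:,0],rcond=None)[0]
    c=np.array([x0,*np.array(e[0])/1000]); c2=np.array([x0,*q[:,1:].mean(0)]); b=np.array([x0,*((q[:,1:].max(0)+q[:,1:].min(0))/2)])
    print(yaw,"x0",x0.round(4),xs.std().round(4),"n",grey.sum(),front.sum(),"circ",np.round(e[0],1),round(e[1],1),"cent",c2.round(4),"bbox",b.round(4),np.ptp(q[:,1:],axis=0).round(3),"tilt",fit[:2].round(3))
    print("   world circ",(o+np.c_[X,Y,Z]@c).round(4),"cent",(o+np.c_[X,Y,Z]@c2).round(4))
# dark lens disc
dm=box&(p.max(2)<60)&(p[...,2]>p[...,0]+10)
vv,uu=np.nonzero(dm);print("disc px",uu.mean(),vv.mean(),len(uu))
# vise things: top
p,d=A["top"]["p"].astype(np.uint8),A["top"]["d"]
for n in C:
    p=A[n]["p"].astype(np.uint8);P=cloud(n,A[n]["d"]);hsv=cv2.cvtColor(p,cv2.COLOR_RGB2HSV).astype(int);H,S,V=hsv[...,0],hsv[...,1],hsv[...,2]
    R=(P[...,0]>.45)&(P[...,0]<.67)&(P[...,1]>.02)&(P[...,1]<.25)
    k=R&(V<60)&(P[...,2]>.085)&(P[...,2]<.14)&(np.hypot(P[...,0]-.64,P[...,1]-.205)<.03)
    q=P[k];vv,uu=np.nonzero(k)
    print(n,"knob",len(q),q.min(0).round(3),q.max(0).round(3),"px",uu.mean(),vv.mean(),"at z.109",onz(n,uu.mean(),vv.mean(),.109).round(4), "ztop",np.percentile(q[:,2],95))
    k=R&(abs(P[...,2]-.0625)<.005)&(S<70)&(V>80)&(np.hypot(P[...,0]-.556,P[...,1]-.145)<.058)
    q=P[k];hull=cv2.convexHull(np.c_[np.nonzero(k)[::-1]].astype(np.int32)); xy=np.array([onz(n,*h[0],.0625)[:2] for h in hull])*1000
    e=cv2.fitEllipse(xy.astype(np.float32)); print(n,"plate z",np.median(q[:,2]),"ell",np.round(e[0],1),np.round(e[1],1))
    k=R&(P[...,2]>.071)&(P[...,2]<.11)&(np.hypot(P[...,0]-.556,P[...,1]-.145)<.02); q=P[k]; print(n,"hub",len(q),q.mean(0).round(4),np.percentile(q[:,2],[5,50,95]).round(4))
    k=R&(H>3)&(H<20)&(S>140)&(P[...,2]>.03)&(P[...,1]<.11)
    q=P[k]; print(n,"orange",len(q),np.percentile(q,2,0).round(4),np.percentile(q,98,0).round(4))
    # white jaws
    k=R&(P[...,2]>.045)&(P[...,2]<.06)&(S<60)&(V>110)&(P[...,1]<.105); q=P[k][:,:2]; print(n,"jaws",len(q), cv2.minAreaRect((q*1000).astype(np.float32)), np.median(P[k][:,2]))
E
python3 m3.py
```

```text
box 156 ((605.703369140625, -368.6866455078125), (39.66080093383789, 38.960514068603516), 29.314350128173828) [[578.9000244140625, -361.3999938964844], [597.9000244140625, -395.3999938964844], [632.5, -376.0], [613.5, -342.0]]
box centroid [ 0.60547669 -0.36915832] z 0.30871070668633527
29 x0 0.1043 0.0122 n 72 94 circ [-0.  29.6] 26.2 cent [0.1043 0.0008 0.0325] bbox [0.1043 0.0011 0.0292] [0.047 0.052] tilt [0.226 0.146]
   world circ [ 0.5856 -0.3309  0.2728] cent [ 0.5843 -0.3302  0.2754]
31 x0 0.104 0.0123 n 72 94 circ [-3.6 29.6] 26.2 cent [ 0.104  -0.0026  0.0325] bbox [ 0.104  -0.0025  0.0291] [0.047 0.051] tilt [0.236 0.155]
   world circ [ 0.5856 -0.3312  0.2729] cent [ 0.5841 -0.3306  0.2755]
33 x0 0.1038 0.0125 n 72 94 circ [-7.2 29.5] 26.2 cent [ 0.1038 -0.0064  0.0324] bbox [ 0.1038 -0.0062  0.029 ] [0.047 0.051] tilt [0.245 0.164]
   world circ [ 0.5856 -0.3312  0.2729] cent [ 0.5842 -0.3307  0.2755]
disc px 270.0 116.5 8
side knob 66 [0.63  0.199 0.091] [0.651 0.22  0.124] px 207.63636363636363 259.8030303030303 at z.109 [0.641  0.2095 0.109 ] ztop 0.12345598555180459
side plate z 0.06318422978279616 ell [560.6 154.7] [ 97.2 101.8]
side hub 58 [0.5589 0.152  0.0801] [0.077  0.0798 0.0847]
side orange 179 [0.5104 0.0694 0.0507] [0.5511 0.0904 0.1066]
side jaws 79 ((544.3953857421875, 75.21797180175781), (39.67594909667969, 84.75669860839844), 75.68295288085938) 0.0527401360563428
top knob 36 [0.631 0.195 0.099] [0.65  0.217 0.126] px 193.19444444444446 165.94444444444446 at z.109 [0.6409 0.2067 0.109 ] ztop 0.12439221452571726
top plate z 0.06219173677642618 ell [561.8 153.6] [95.  98.6]
top hub 50 [0.5599 0.151  0.0796] [0.075  0.0796 0.0837]
top orange 61 [0.512  0.0652 0.0745] [0.5476 0.0874 0.1053]
top jaws 54 ((543.6966552734375, 74.08055114746094), (35.995887756347656, 78.11774444580078), 78.23814392089844) 0.05212543900507642
```

```bash
cat > m4.py <<'E'
from h import *
A={n:np.load(n+"1.npz") for n in C}
p,d=A["side"]["p"],A["side"]["d"]; P=cloud("side",d)
a=np.radians(29.3); t=np.radians(25); h=np.array([-np.sin(a),np.cos(a),0])
X=h*np.cos(t)-[0,0,np.sin(t)]; Z=h*np.sin(t)+[0,0,np.cos(t)]; Y=np.cross(Z,X); M=np.c_[X,Y,Z]
L=P@M; v,u=np.mgrid[:384,:512]; c=np.array([.5855,-.331,.273])
for _ in range(6):
    l=c@M; near=(np.hypot(L[...,1]-l[1],L[...,2]-l[2])<.022)&(abs(L[...,0]-l[0])<.02)
    x0=np.median(L[near][:,0]); front=(abs(L[...,0]-x0)<.007)&(np.hypot(L[...,1]-l[1],L[...,2]-l[2])<.035)&(u>255)&(u<280)
    # outline via pixel rays onto the plane
    W=[]
    for uu,vv in zip(u[front],v[front]):
        o,r=ray("side",uu,vv); W.append((o+r*(x0-o@X)/(r@X))@M)
    W=np.array(W); e=cv2.minEnclosingCircle((W[:,1:]*1000).astype(np.float32)); 
    mid=(W[:,1:].max(0)+W[:,1:].min(0))/2; c=M@np.r_[x0,W[:,1:].mean(0)]
    print(near.sum(),front.sum(),"x0",x0.round(4),L[near][:,0].std().round(4),"circ",np.round(e[0],1),round(e[1],1),"mid",mid.round(4),np.ptp(W[:,1:],axis=0).round(3),"cent",(c@M).round(4),c.round(4))
o,r=ray("side",270,116.5); print("disc ray on plane",(o+r*(x0-o@X)/(r@X)).round(4))
print("post in frame",(np.array([.6375,-.4245,.3])@M).round(4))
a=np.radians(-102); vx=np.array([np.cos(a),np.sin(a)]); vy=np.array([-vx[1],vx[0]]); V=np.c_[vx,vy]; pv=np.array([.561,.154])
for n in C:
    p=A[n]["p"].astype(np.uint8);P=cloud(n,A[n]["d"]);hsv=cv2.cvtColor(p,cv2.COLOR_RGB2HSV).astype(int);H,S=hsv[...,0],hsv[...,1]
    k=(H>3)&(H<20)&(S>140)&(P[...,2]>.05)&(P[...,2]<.12)&(np.hypot(P[...,0]-.53,P[...,1]-.08)<.04)
    q=(P[k][:,:2]-pv)@V*1000; z=P[k][:,2]*1000; b=z<84
    print(n,"x pct",np.percentile(q[:,0],[2,10,25,50,75,90,98]).round(1),"y",np.percentile(q[:,1],[1,5,50,95,99]).round(1),"z98",np.percentile(z,[98,99.5]).round(1))
    if b.sum()>20: print("  low part x",np.percentile(q[b,0],[10,25,50,75,90]).round(1),"y",np.percentile(q[b,1],[2,98]).round(1))
    if n=="side":
        f=np.polyfit(q[b&(abs(q[:,0]-np.median(q[b,0]))<4)][:,1],q[b&(abs(q[:,0]-np.median(q[b,0]))<4)][:,0],1); print("  back-face slope",f)
    k=(P[...,2]>.045)&(P[...,2]<.06)&(hsv[...,1]<60)&(hsv[...,2]>110)&(P[...,1]<.105)&(np.hypot(P[...,0]-.53,P[...,1]-.08)<.07)
    q=(P[k][:,:2]-pv)@V*1000; print("  jaws x",np.histogram(q[:,0],bins=np.arange(40,110,4)),"y",np.percentile(q[:,1],[2,98]).round(1))
E
python3 m4.py
```

```text
81 96 x0 -0.6362 0.0053 circ [-348.5    9.4] 31.2 mid [-0.3483  0.0089] [0.049 0.061] cent [-0.6362 -0.3481  0.0088] [ 0.584  -0.3292  0.2769]
90 97 x0 -0.6368 0.0049 circ [-348.3    8.2] 31.2 mid [-0.3481  0.0078] [0.049 0.061] cent [-0.6368 -0.3478  0.008 ] [ 0.5841 -0.3302  0.2763]
87 96 x0 -0.6367 0.0052 circ [-348.3    8.5] 31.2 mid [-0.3481  0.008 ] [0.049 0.061] cent [-0.6367 -0.3479  0.008 ] [ 0.5842 -0.33    0.2763]
87 96 x0 -0.6367 0.0052 circ [-348.3    8.5] 31.2 mid [-0.3481  0.008 ] [0.049 0.061] cent [-0.6367 -0.3479  0.008 ] [ 0.5842 -0.33    0.2763]
87 96 x0 -0.6367 0.0052 circ [-348.3    8.5] 31.2 mid [-0.3481  0.008 ] [0.049 0.061] cent [-0.6367 -0.3479  0.008 ] [ 0.5842 -0.33    0.2763]
87 96 x0 -0.6367 0.0052 circ [-348.3    8.5] 31.2 mid [-0.3481  0.008 ] [0.049 0.061] cent [-0.6367 -0.3479  0.008 ] [ 0.5842 -0.33    0.2763]
disc ray on plane [ 0.5844 -0.3355  0.2658]
post in frame [-0.745  -0.3482 -0.0164]
side x pct [70.  70.9 71.8 73.1 80.3 86.3 90.3] y [-33.8 -33.1 -17.    2.2   5.2] z98 [106.6 107.3]
  low part x [70.7 71.4 72.4 73.5 79.5] y [-33.8   5.2]
  back-face slope [-1.85492866e-02  7.18813214e+01]
  jaws x (array([ 0,  0,  0,  0,  0, 11, 34,  9,  0,  0,  0,  0,  0, 13, 10,  2,  0]), array([ 40,  44,  48,  52,  56,  60,  64,  68,  72,  76,  80,  84,  88,
        92,  96, 100, 104, 108])) y [-40.   40.3]
top x pct [71.9 73.8 77.  81.9 86.8 89.7 91.6] y [-32.2 -31.1 -14.    2.2   4.2] z98 [105.3 105.4]
  jaws x (array([ 0,  0,  0,  0,  0,  2, 10,  5,  0,  0,  0,  0,  0, 15, 22,  0,  0]), array([ 40,  44,  48,  52,  56,  60,  64,  68,  72,  76,  80,  84,  88,
        92,  96, 100, 104, 108])) y [-38.7  37.9]
```

```bash
cat > m5.py <<'E'
from h import *
A={n:np.load(n+"1.npz") for n in C}
a=np.radians(29.3); t=np.radians(25); h=np.array([-np.sin(a),np.cos(a),0])
X=h*np.cos(t)-[0,0,np.sin(t)]; Z=h*np.sin(t)+[0,0,np.cos(t)]; Y=np.cross(Z,X); M=np.c_[X,Y,Z]
L=cloud("side",A["side"]["d"])@M
px=[(v,u) for v,r in {114:(265,275),115:(265,275),116:(264,275),117:(264,273),118:(265,271)}.items() for u in range(*r)]
for v in range(112,120): print(v,(L[v,262:277,0]*1000).round(0).astype(int))
q=np.array([L[i] for i in px]); x0=np.median(q[:,0]); print("x0",x0,q[:,0].std())
G=np.c_[q[:,1:]-q[:,1:].mean(0),np.ones(len(q))]; print("residual tilt",np.linalg.lstsq(G,q[:,0],rcond=None)[0])
for uv in ((269.6,116.2),(269.7,116.4)):
    o,r=ray("side",*uv); c=o+r*(x0-o@X)/(r@X); print("lens",c.round(4),(c@M).round(4))
print("top proj of lens, rim top, in z2 crop", (proj("top",c)-[340,145])*9.4+[364,0], [((proj("top",c+.026*(np.cos(k)*Z+np.sin(k)*Y))-[340,145]+.5)*9.4+[364,0]).round(0).tolist() for k in np.radians([-90,-60,-30,0,30,60,90])])
T=cloud("top",A["top"]["d"])@M; k=(abs(T[...,1]+.348)<.028)&(abs(T[...,2])<.045)&(T[...,0]<-.6)&(A["top"]["p"].max(2)<45)
print("top view dark Lx pct",k.sum(),np.percentile(T[k][:,0],[75,90,95,100]).round(4))
E
python3 m5.py
```

```text
112 [-706 -706 -650 -645 -643 -641 -641 -638 -639 -637 -636 -638 -638 -638
 -641]
113 [-703 -648 -645 -644 -640 -638 -638 -636 -636 -637 -635 -635 -636 -638
 -638]
114 [-701 -644 -640 -639 -638 -636 -637 -636 -636 -635 -636 -636 -636 -636
 -638]
115 [-700 -644 -639 -636 -635 -635 -634 -634 -635 -636 -635 -635 -636 -637
 -636]
116 [-697 -640 -637 -634 -637 -634 -635 -635 -635 -636 -635 -635 -635 -636
 -843]
117 [-697 -638 -636 -637 -636 -635 -634 -637 -635 -638 -638 -638 -636 -835
 -834]
118 [-697 -695 -636 -637 -636 -637 -636 -635 -635 -636 -637 -636 -829 -827
 -827]
119 [-692 -693 -690 -637 -637 -637 -638 -634 -636 -826 -823 -821 -821 -822
 -822]
x0 -0.6357113589875008 0.00110770626797534
residual tilt [ 0.02104202  0.01788162 -0.63582008]
lens [ 0.585  -0.332   0.2694] [-0.6357 -0.3477  0.0009]
lens [ 0.5849 -0.3328  0.268 ] [-0.6357 -0.3472 -0.0007]
top proj of lens, rim top, in z2 crop [468.61367084 302.1284576 ] [[436.0, 241.0], [433.0, 254.0], [442.0, 280.0], [459.0, 315.0], [480.0, 347.0], [499.0, 368.0], [511.0, 372.0]]
top view dark Lx pct 112 [-0.6457 -0.6418 -0.6398 -0.6386]
```

Measurements agree:
- **Lens:** (0.585, −0.332, 0.270), heading 119.3°.
- **Pivot:** (0.561, 0.154).
- **Vise x heading:** −101.5°.
- **Knob:** (0.640, 0.206, 0.107).
- **Bracket middle:** (0.530, 0.0757, 0.0655).

I'll move over the knob now, with the jaws tangential.

Request:
{"fn": "move_arm", "kwargs": {
  "deltas": [
    [[0,0,-0.11],[0.28,-0.33,0],-1],
    [[0,0,-0.22],[0.56,-0.66,0],-1],
    [[0,0,-0.335],[0.85,-0.99,0],-1]
  ],
  "grip_force": 25
}}

```text
time: 0.98
tool_pos: [0.3888, 0.5033, 0.2314]
tcp_rot: [1.502, 2.759, 0.0]
wrist_force: [0.3, 0.7, -0.2]
width: 1.004
```

Request:
{"fn": "move_arm", "kwargs": {
  "deltas": [
    [[0,0,-0.11],[0.28,-0.33,0],-1],
    [[0,0,-0.22],[0.56,-0.66,0],-1],
    [[0,0,-0.335],[0.85,-0.99,0],-1]
  ]
}}

```text
time: 1.35
tool_pos: [0.474, 0.404, 0.2315]
tcp_rot: [2.169, 2.273, 0.001]
wrist_force: [1.0, -0.2, -1.1]
width: 0.998
```

Request:
{"fn": "move_arm", "kwargs": {
  "deltas": [
    [[0,0,-0.11],[0.28,-0.33,0],-1],
    [[0,0,-0.22],[0.56,-0.66,0],-1],
    [[0,0,-0.335],[0.85,-0.99,0],-1]
  ]
}}

```text
time: 1.72
tool_pos: [0.559, 0.305, 0.2315]
tcp_rot: [-2.685, -1.63, -0.001]
wrist_force: [-0.1, -0.2, 0.4]
width: 1.006
```

Request:
{"fn": "move_arm", "kwargs": {
  "deltas": [
    [[0,0,-0.11],[0.28,-0.33,0],-1],
    [[0,0,-0.22],[0.56,-0.66,0],-1],
    [[0,0,-0.33],[0.82,-0.99,0],-1],
    [[0,0,-0.33],[0.82,-0.99,0],-1]
  ]
}}

```text
time: 2.22
tool_pos: [0.6419, 0.2044, 0.2312]
tcp_rot: [3.012, 0.89, 0.001]
wrist_force: [-0.4, -0.3, 0.1]
width: 1.002
```

Request:
{"fn": "move_arm", "kwargs": {
  "deltas": [
    [[0,0,0],[-0.015,0.02,-0.3],-1],
    [[0,0,0],[-0.015,0.02,-0.6],-1],
    [[0,0,0],[-0.015,0.02,-0.9],-1],
    [[0,0,0],[-0.015,0.02,-0.9],-1]
  ]
}}

```text
time: 2.72
tool_pos: [0.6356, 0.2092, 0.1379]
tcp_rot: [-3.01, -0.899, 0.011]
wrist_force: [0.3, -0.5, 0.4]
width: 1.002
```

Request:
{"fn": "move_arm", "kwargs": {
  "deltas": [
    [[0,0,0],[0,0,-0.25],-1],
    [[0,0,0],[0,0,-0.47],-1],
    [[0,0,0],[0,0,-0.47],0],
    [[0,0,0],[0,0,-0.47],0.3],
    [[0,0,0],[0,0,-0.47],0.6],
    [[0,0,0],[0,0,-0.47],0.6],
    [[0,0,0],[0,0,-0.47],0.6],
    [[0,0,0],[0,0,-0.47],0.6],
    [[0,0,0],[0,0,-0.47],0.6]
  ]
}}

```text
time: 3.85
tool_pos: [0.6401, 0.2089, 0.0959]
tcp_rot: [3.01, 0.896, 0.005]
wrist_force: [2.8, -2.7, 6.1]
width: 0.277
```

```bash
python3 - <<'E'
from workcell import read_camera,status
import cv2,numpy as np
a=read_camera("side")[0][200:300,170:290,::-1]; b=read_camera("top")[0][140:220,170:270,::-1]
cv2.imwrite("pics/z3.png",np.hstack([cv2.resize(a,(400,333)),cv2.resize(b,(400,320))[:320] if 0 else cv2.copyMakeBorder(cv2.resize(b,(400,320)),0,13,0,0,0)]))
s=status.read_state(); print(s["time"],s["tool_pos"],s["wrist_force"],s["width"],s["q"].round(3))
E
```

```text
3.95 [0.64009512 0.20891595 0.09587977] [ 0.77137019 -1.05366489  5.92131933] 0.28094367017731553 [ 2.790e-01  3.660e-01  1.732e+00 -1.000e-03  1.040e+00  1.271e+00]
```

View pics/z3.png

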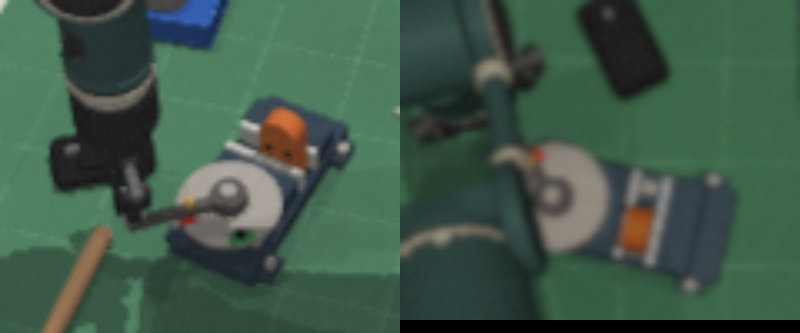

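The side view shows the fingers closed on the knob, and the opening of 0.28 matches its 25 mm diameter. Now I'll swing it along the arc.

Request:
{"fn": "move_arm", "kwargs": {
  "deltas": [
    [[0,0,0.089],[-0.081,0.105,0],0.6],
    [[0,0,0.178],[-0.175,0.199,0],0.6],
    [[0,0,0.267],[-0.282,0.278,0],0.6],
    [[0,0,0.356],[-0.398,0.341,0],0.6],
    [[0,0,0.444],[-0.523,0.388,0],0.6],
    [[0,0,0.533],[-0.652,0.417,0],0.6]
  ]
}}

```text
time: 4.7
tool_pos: [0.5744, 0.2498, 0.0958]
tcp_rot: [2.379, 2.048, 0.001]
wrist_force: [2.2, -7.5, 8.3]
width: 0.272
```

Request:
{"fn": "move_arm", "kwargs": {
  "deltas": [
    [[0,0,0.089],[-0.132,0.01,0],0.6],
    [[0,0,0.178],[-0.265,0.002,0],0.6],
    [[0,0,0.267],[-0.395,-0.024,0],0.6],
    [[0,0,0.356],[-0.52,-0.068,0],0.6],
    [[0,0,0.444],[-0.638,-0.129,0],0.6],
    [[0,0,0.444],[-0.638,-0.129,0],0.6],
    [[0,0,0.444],[-0.638,-0.129,0],0.6]
  ]
}}

```text
time: 5.58
tool_pos: [0.5116, 0.2359, 0.0958]
tcp_rot: [1.54, 2.732, -0.001]
wrist_force: [4.1, -10.0, 6.3]
width: 0.268
```

Request:
{"fn": "move_arm", "kwargs": {
  "deltas": [
    [[0,0,0.02],[-0.03,-0.017,0],0.6],
    [[0,0,0.033],[-0.05,-0.03,0],0.6],
    [[0,0,0.033],[-0.05,-0.03,0],0.6]
  ]
}}

```text
time: 5.95
tool_pos: [0.5111, 0.2358, 0.0961]
tcp_rot: [1.469, 2.765, 0.015]
wrist_force: [16.6, -0.1, -6.0]
width: 0.274
```

Request:
{"fn": "move_arm", "kwargs": {
  "deltas": [
    [[0,0,0],[0,0,0],-1],
    [[0,0,0],[0,0,0],-1],
    [[0,0,0],[0,0,0],-1],
    [[0,0,0],[0,0,0],-1],
    [[0,0,0],[0,0,0],-1],
    [[0,0,0],[0,0,0.2],-1],
    [[0,0,0],[0,0,0.5],-1],
    [[0,0,0],[0,0,0.9],-1],
    [[0,0,0],[0,0,0.9],-1]
  ]
}}

```text
time: 7.08
tool_pos: [0.5074, 0.2361, 0.1887]
tcp_rot: [1.471, 2.77, 0.01]
wrist_force: [-0.1, -0.2, -0.5]
width: 1.0
```

```bash
python3 - <<'E'
from workcell import read_camera,status
import cv2,numpy as np
P={n:read_camera(n) for n in("side","top")}
for n in P: np.savez(n+"2.npz",p=P[n][0],d=P[n][1])
a=P["side"][0][200:300,170:290,::-1]; b=P["top"][0][140:220,170:270,::-1]
cv2.imwrite("pics/z4.png",np.hstack([cv2.resize(a,(400,333)),cv2.copyMakeBorder(cv2.resize(b,(400,320)),0,13,0,0,0)]))
s=status.read_state(); print(s["time"],s["tool_pos"],s["wrist_force"],s["width"],s["q"].round(3))
E
```

```text
7.175 [0.50481449 0.23499013 0.18469764] [-0.00271017  0.74503419 -0.92780983] 1.0010195895736564 [ 0.391  0.075  1.911  0.     1.154 -0.204]
```

View pics/z4.png

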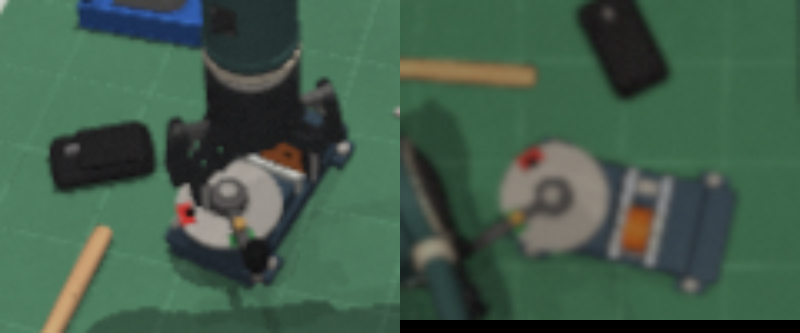

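The lever arm now points at the green patch, and the arm met the end stop at 16 N before I released it. The jaw gap has widened. Next I'll move over the bracket.

Request:
{"fn": "move_arm", "kwargs": {
  "deltas": [
    [[0,0,-0.1],[0.04,-0.25,0.05],-1],
    [[0,0,-0.2],[0.08,-0.5,0.05],-1],
    [[0,0,-0.26],[0.12,-0.8,0.05],-1]
  ],
  "grip_force": 40
}}

```text
time: 7.55
tool_pos: [0.5155, 0.1541, 0.1873]
tcp_rot: [-2.008, -2.414, 0.004]
wrist_force: [1.0, 0.1, -0.8]
width: 0.998
```

Request:
{"fn": "move_arm", "kwargs": {
  "deltas": [
    [[0,0,-0.09],[0.04,-0.25,0],-1],
    [[0,0,-0.18],[0.08,-0.5,0],-1],
    [[0,0,-0.25],[0.116,-0.757,0],-1],
    [[0,0,-0.25],[0.116,-0.757,0],-1],
    [[0,0,-0.25],[0.116,-0.757,0],-1]
  ]
}}

```text
time: 8.18
tool_pos: [0.5275, 0.0795, 0.1881]
tcp_rot: [-2.437, -1.981, 0.002]
wrist_force: [-0.9, -0.6, 0.1]
width: 0.997
```

```bash
python3 - <<'E'
from h import *
from workcell import status
from scipy.spatial.transform import Rotation as Ro
s=status.read_state(); print(s["time"],s["tool_pos"],s["width"],s["q"].round(3)); R=Ro.from_rotvec(s["tcp_rot"]).as_matrix(); print(R.round(3), np.degrees(np.arctan2(R[1,1],R[0,1])))
# bracket/jaws from top picture after opening
z=np.load("top2.npz");p=z["p"];P=cloud("top",z["d"]);hsv=cv2.cvtColor(p,cv2.COLOR_RGB2HSV).astype(int);H,S,V_=hsv[...,0],hsv[...,1],hsv[...,2]
a=np.radians(-102); vx=np.array([np.cos(a),np.sin(a)]); V=np.c_[vx,[-vx[1],vx[0]]]; pv=np.array([.561,.154])
k=(H>3)&(H<20)&(S>140)&(P[...,2]>.05)&(P[...,2]<.12)&(np.hypot(P[...,0]-.53,P[...,1]-.08)<.04)
q=(P[k][:,:2]-pv)@V*1000; print("orange x",np.percentile(q[:,0],[2,10,25,50,75,90,98]).round(1),"y",np.percentile(q[:,1],[1,5,50,95,99]).round(1))
k=(P[...,2]>.045)&(P[...,2]<.06)&(S<60)&(V_>110)&(P[...,1]<.105)&(np.hypot(P[...,0]-.53,P[...,1]-.08)<.07)
q=(P[k][:,:2]-pv)@V*1000; print("jaws",np.histogram(q[:,0],bins=np.arange(52,110,4)))
E
```

```text
8.175 [0.52745463 0.07949443 0.18809497] 0.9967349866508745 [1.030e-01 3.000e-02 1.953e+00 1.000e-03 1.161e+00 3.080e-01]
[[ 0.204  0.979 -0.002]
 [ 0.979 -0.204  0.   ]
 [-0.    -0.002 -1.   ]] -11.786496862920258
orange x [72.5 74.2 77.5 82.2 86.7 89.8 91.8] y [-32.2 -31.2 -14.6   2.8   4.3]
jaws (array([ 0,  3, 21,  7,  0,  0,  0,  0,  0,  0, 13, 20,  2,  0]), array([ 52,  56,  60,  64,  68,  72,  76,  80,  84,  88,  92,  96, 100,
       104, 108]))
```

Request:
{"fn": "move_arm", "kwargs": {
  "deltas": [
    [[0,0,0],[0.025,-0.03,-0.25],-1],
    [[0,0,0],[0.025,-0.03,-0.5],-1],
    [[0,0,0],[0.025,-0.03,-0.75],-1],
    [[0,0,0],[0.025,-0.03,-0.75],-1]
  ]
}}

```text
time: 8.68
tool_pos: [0.5282, 0.077, 0.1116]
tcp_rot: [-2.434, -1.981, 0.007]
wrist_force: [0.2, 0.2, 0.0]
width: 1.001
```

```bash
python3 - <<'E'
from workcell import status
s=status.read_state(); print(s["time"],s["tool_pos"],s["wrist_force"],s["tcp_rot"])
E
```

```text
8.675 [0.5281588  0.07695699 0.11162094] [0.16970015 0.15041829 0.02424898] [-2.43399405 -1.98067142  0.00748602]
```

Request:
{"fn": "move_arm", "kwargs": {
  "deltas": [
    [[0,0,0],[0.01,0,-0.25],-1],
    [[0,0,0],[0.01,0,-0.5],-1],
    [[0,0,0],[0.01,0,-0.55],-1],
    [[0,0,0],[0.01,0,-0.55],-1]
  ]
}}

```text
time: 9.18
tool_pos: [0.5322, 0.0766, 0.06]
tcp_rot: [2.438, 1.981, 0.001]
wrist_force: [0.4, 0.3, 0.7]
width: 1.001
```

Request:
{"fn": "move_arm", "kwargs": {
  "deltas": [
    [[0,0,0],[0,0,0],-0.3],
    [[0,0,0],[0,0,0],0],
    [[0,0,0],[0,0,0],0.5],
    [[0,0,0],[0,0,0],0.5],
    [[0,0,0],[0,0,0],0.5],
    [[0,0,0],[0,0,0],0.5],
    [[0,0,0],[0,0,0],0.5]
  ]
}}

```text
time: 10.05
tool_pos: [0.5325, 0.0763, 0.0603]
tcp_rot: [2.438, 1.98, 0.002]
wrist_force: [-1.0, 0.5, 6.2]
width: 0.46
```

```bash
python3 - <<'E'
from workcell import status
s=status.read_state(); print(s["time"],s["tool_pos"],s["wrist_force"],s["tcp_rot"],s["width"],s["torque"])
E
```

```text
10.05 [0.53245717 0.07627396 0.06026444] [-1.02611528  0.53348128  6.16021227] [2.43820251e+00 1.98002110e+00 1.83961174e-03] 0.45966858840351393 [0.04256508 0.20424    0.0015833 ]
```

The opening of 0.46 (39 mm) matches the bracket's 40 mm width. Now I'll lift.

Request:
{"fn": "move_arm", "kwargs": {
  "deltas": [
    [[0,0,0],[0,0,0.04],0.5],
    [[0,0,0],[0,0,0.1],0.5],
    [[0,0,0],[0,0,0.2],0.5],
    [[0,0,0],[0,0,0.35],0.5],
    [[0,0,0],[0,0,0.55],0.5],
    [[0,0,0],[0,0,0.8],0.5],
    [[0,0,0],[0,0,1],0.5],
    [[0,0,0],[0,0,1],0.5]
  ],
  "grip_force": 55
}}

```text
time: 11.05
tool_pos: [0.5338, 0.076, 0.1624]
tcp_rot: [2.436, 1.978, 0.007]
wrist_force: [-0.4, -0.3, 0.1]
width: 0.46
```

Request:
{"fn": "move_arm", "kwargs": {
  "deltas": [
    [[0,0,0.05],[0,-0.2,0.2],0.5],
    [[0,0,0.11],[0,-0.5,0.5],0.5],
    [[0,0,0.17],[0,-0.8,0.6],0.5],
    [[0,0,0.22],[0,-1,0.6],0.5],
    [[0,0,0.22],[0,-1,0.6],0.5],
    [[0,0,0.22],[0,-1,0.6],0.5]
  ]
}}

```text
time: 11.8
tool_pos: [0.5312, -0.0235, 0.2185]
tcp_rot: [-2.062, -2.368, 0.001]
wrist_force: [-0.5, -0.6, -1.1]
width: 0.458
```

```bash
cat > snap.py <<'E'
import sys
from workcell import read_camera,status
from h import *
k=sys.argv[1]; P={n:read_camera(n) for n in("side","top")}
s=status.read_state(); print(s["time"],s["tool_pos"],s["wrist_force"],s["tcp_rot"],s["width"],s["q"].round(2))
out=[]
for n in P:
    np.savez(n+k+".npz",p=P[n][0],d=P[n][1]); u,v=proj(n,s["tool_pos"]).astype(int)
    c=P[n][0][max(v-60,0):v+60,max(u-60,0):u+60,::-1]; out.append(cv2.resize(c,(400,400),interpolation=cv2.INTER_CUBIC)); print(n,"tcp px",u,v)
cv2.imwrite(f"pics/s{k}.png",np.hstack(out))
E
python3 snap.py 3
```

```text
11.9 [ 0.53140007 -0.02315799  0.21869848] [ 0.18494262 -0.39338045 -1.13168385] [-2.06116797e+00 -2.36961041e+00  7.39338714e-04] 0.461324009370821 [-0.09  0.    1.92  0.    1.22 -0.23]
side tcp px 261 188
top tcp px 255 194
```

View pics/s3.png

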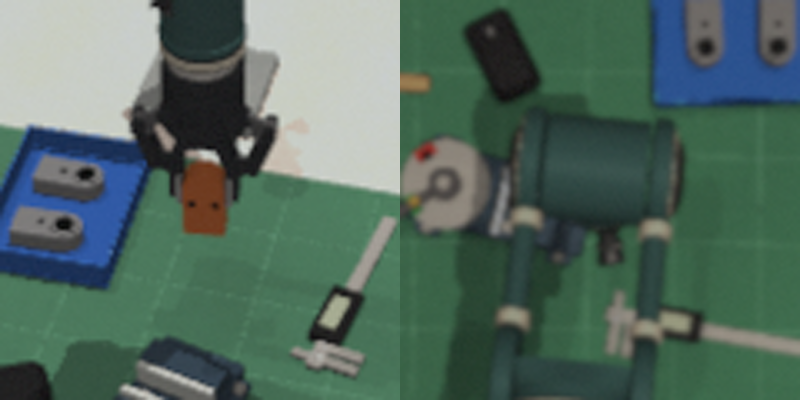

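The side view shows the bracket held upright with its back face to the camera at crop (205,195). The fingers are on both sides and the vise is empty. Next I'll measure the bracket in the tool frame.

```bash
cat > m6.py <<'E'
from h import *
from workcell import read_camera,status
from scipy.spatial.transform import Rotation as Ro
L=[read_camera("side") for _ in range(5)]; S=status.read_state()
p=np.mean([l[0] for l in L],0).astype(np.uint8); P=cloud("side",np.median([l[1] for l in L],0))
R=Ro.from_rotvec(S["tcp_rot"]).as_matrix(); T=(P-S["tool_pos"])@R*1000
hsv=cv2.cvtColor(p,cv2.COLOR_RGB2HSV).astype(int)
k=(hsv[...,0]>2)&(hsv[...,0]<20)&(hsv[...,1]>130)&(np.linalg.norm(T,axis=2)<70)
q=T[k]; print(len(q),"tcp",S["tool_pos"])
for i,a in enumerate("xyz"): print(a,np.percentile(q[:,i],[1,5,25,50,75,95,99]).round(1))
f=q[abs(q[:,0]-np.median(q[:,0]))<5]; m=(abs(f[:,1])<16)&(f[:,2]<28); f=f[m]
c=np.linalg.lstsq(np.c_[f[:,1:],np.ones(len(f))],f[:,0],rcond=None)[0]; print("back face x=%.3f*y+%.3f*z+%.1f"%tuple(c), len(f), (f[:,0]-np.c_[f[:,1:],np.ones(len(f))]@c).std())
# silhouette: rays of mask pixels onto the back-face plane
n=R[:,0]; x0=np.median(f[:,0])/1000; o=S["tool_pos"]+n*x0; vv,uu=np.nonzero(k); W=[]
for u,v in zip(uu,vv):
    a,d=ray("side",u,v); W.append(R.T@(a+d*((o-a)@n)/(d@n)-S["tool_pos"])*1000)
W=np.array(W); W=W[abs(q[:,0]-x0*1000)<6]
zb=[W[abs(W[:,1]-y)<2][:,2].max() for y in (-12,-6,0,6,12)]
print("x0",x0*1000,"y edges",np.percentile(W[:,1],[0,2,98,100]).round(1),"bottom z at y cols",np.round(zb,1))
E
python3 m6.py
```

```text
250 tcp [ 0.5317167  -0.02334829  0.21915527]
x [-5.1 -2.5  8.9 10.2 11.1 12.5 12.9]
y [-19.7 -17.4 -10.4  -1.1   8.3  17.2  18.4]
z [-45.7 -43.8 -33.5 -14.2   9.1  27.2  31. ]
back face x=0.004*y+0.018*z+10.5 174 1.50395020223669
x0 10.420550958102684 y edges [-20.6 -17.5  17.6  18. ] bottom z at y cols [29.2 30.  30.7 31.  31.8]
```

```bash
cat > goal.py <<'E'
from h import *
from workcell import status
from scipy.spatial.transform import Rotation as Ro
lens=np.array([.585,-.332,.2703]); a=np.radians(29); t=np.radians(25); h=np.array([-np.sin(a),np.cos(a),0])
X=h*np.cos(t)-[0,0,np.sin(t)]; Z=h*np.sin(t)+[0,0,np.cos(t)]; Y=np.cross(Z,X)
focus=lens+.11*X; off=np.array([-.5,0,-5.4])/1000   # bracket middle in the tool frame
G=np.c_[X,-Y,-Z]; tcp=focus+.013*X-.019*Z-G@off
if __name__=="__main__":
    S=status.read_state(); R=Ro.from_rotvec(S["tcp_rot"]).as_matrix()
    b=S["tool_pos"]+R@(off+[-.013,0,-.019]); print("focus",focus.round(4),"bearing",b.round(4),"err mm in cam axes",((b-focus)@np.c_[X,Y,Z]*1000).round(1))
    rv=Ro.from_matrix(G@R.T).as_rotvec(); print("tcp goal",tcp.round(4),"shift/0.1",((tcp-S["tool_pos"])/.1).round(3),"turn frac",(rv/(np.pi/2)).round(4),"deg",np.degrees(np.linalg.norm(rv)).round(2),S["q"].round(3),S["time"])
E
python3 goal.py
```

```text
focus [ 0.5367 -0.2448  0.2238] bearing [ 0.5336 -0.0367  0.2436] err mm in cam axes [158.  -98.2  95.4]
tcp goal [ 0.5357 -0.2431  0.196 ] shift/0.1 [ 0.04  -2.198 -0.232] turn frac [-0.2649 -0.0888  0.2297] deg 32.55 [-0.091  0.002  1.922 -0.     1.218 -0.23 ] 12.15
```

Request:
{"fn": "move_arm", "kwargs": {
  "deltas": [
    [[-0.03,-0.01,0.03],[0,-0.2,0.05],0.5],
    [[-0.07,-0.025,0.06],[0.01,-0.45,0.1],0.5],
    [[-0.1,-0.035,0.09],[0.02,-0.7,0.1],0.5],
    [[-0.13,-0.045,0.115],[0.02,-0.9,0.1],0.5],
    [[-0.13,-0.045,0.115],[0.02,-0.9,0.1],0.5]
  ]
}}

```text
time: 12.78
tool_pos: [0.5332, -0.1138, 0.2291]
tcp_rot: [1.728, 2.392, -0.159]
wrist_force: [-0.5, 0.3, 0.1]
width: 0.455
```

Request:
{"fn": "move_arm", "kwargs": {
  "deltas": [
    [[-0.03,-0.01,0.03],[0,-0.2,-0.05],0.5],
    [[-0.07,-0.025,0.06],[0.01,-0.45,-0.1],0.5],
    [[-0.1,-0.035,0.09],[0.01,-0.65,-0.15],0.5],
    [[-0.13,-0.045,0.115],[0.01,-0.8,-0.2],0.5],
    [[-0.13,-0.045,0.115],[0.01,-0.8,-0.2],0.5],
    [[-0.13,-0.045,0.115],[0.01,-0.8,-0.2],0.5]
  ]
}}

```text
time: 13.52
tool_pos: [0.5353, -0.1932, 0.2097]
tcp_rot: [1.399, 2.372, -0.298]
wrist_force: [0.8, -0.1, -1.0]
width: 0.453
```

```bash
python3 goal.py
```

```text
focus [ 0.5367 -0.2448  0.2238] bearing [ 0.5362 -0.1952  0.2375] err mm in cam axes [ 33.8 -23.6  30.9]
tcp goal [ 0.5357 -0.2431  0.196 ] shift/0.1 [ 0.005 -0.499 -0.137] turn frac [-0.0059  0.0009  0.    ] deg 0.54 [-0.198 -0.092  2.09  -0.414  0.895 -0.482] 13.525
```

Everything is tracking as planned, so I'll make the final approach.

Request:
{"fn": "move_arm", "kwargs": {
  "deltas": [
    [[-0.003,0,0],[0,-0.15,-0.04],0.5],
    [[-0.005,0,0],[0.005,-0.3,-0.08],0.5],
    [[-0.005,0,0],[0.005,-0.42,-0.115],0.5],
    [[-0.005,0,0],[0.005,-0.5,-0.137],0.5],
    [[-0.005,0,0],[0.005,-0.5,-0.137],0.5],
    [[-0.005,0,0],[0.005,-0.5,-0.137],0.5],
    [[-0.005,0,0],[0.005,-0.5,-0.137],0.5]
  ]
}}

```text
time: 14.4
tool_pos: [0.5354, -0.2436, 0.1958]
tcp_rot: [1.394, 2.369, -0.308]
wrist_force: [0.4, -0.8, -0.7]
width: 0.46
```

```bash
python3 goal.py; python3 snap.py 4; python3 m6.py
```

```text
focus [ 0.5367 -0.2448  0.2238] bearing [ 0.5363 -0.2452  0.2236] err mm in cam axes [-0.1  0.5 -0.3]
tcp goal [ 0.5357 -0.2431  0.196 ] shift/0.1 [0.003 0.004 0.002] turn frac [-0.      0.0007 -0.0007] deg 0.09 [-0.296 -0.058  2.088 -0.409  0.83  -0.567] 14.4
14.5 [ 0.53544119 -0.24348671  0.19578683] [-0.42909142 -0.88549062 -0.52499179] [ 1.39344794  2.36862968 -0.30808604] 0.4611287463200055 [-0.3  -0.06  2.09 -0.41  0.83 -0.57]
side tcp px 277 149
top tcp px 320 193
123 tcp [ 0.53534502 -0.24365917  0.19562947]
x [-6.2 -1.3  8.2  9.8 10.5 11.3 11.7]
y [-18.  -15.9  -8.7   0.2   9.3  18.   19.2]
z [-47.4 -45.3 -39.6 -19.7   5.   24.8  28.6]
back face x=-0.011*y+0.023*z+10.1 88 1.1058885646690728
x0 9.972063204391112 y edges [-18.5 -17.   19.9  21.4] bottom z at y cols [25.5 24.  29.7 26.7 25.1]
```

View pics/s4.png

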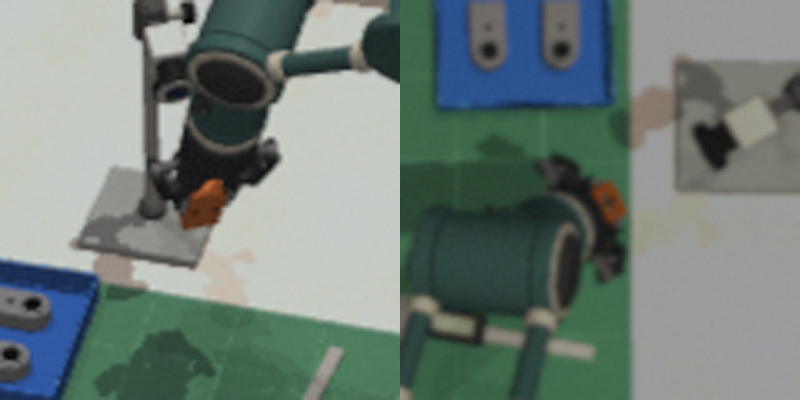

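The top view shows the bearing's dark bore at crop (608,203), facing the camera ring at (715,150). I'll cross-check the bearing's place with top-camera depth.

```bash
cat > m7.py <<'E'
from goal import *
from workcell import read_camera
F=np.c_[X,Y,Z]
L=[read_camera("top") for _ in range(5)]; p=np.mean([l[0] for l in L],0); d=np.median([l[1] for l in L],0)
S=status.read_state(); P=(cloud("top",d)-focus)@F*1000
hsv=cv2.cvtColor(p.astype(np.uint8),cv2.COLOR_RGB2HSV).astype(int)
org=(hsv[...,0]>2)&(hsv[...,0]<20)&(hsv[...,1]>120)&(np.linalg.norm(P,axis=2)<70)
q=P[org]; print("orange",len(q))
for i,a in enumerate("xyz"): print(a,np.percentile(q[:,i],[2,10,25,50,75,90,98]).round(1))
m=cv2.morphologyEx(org.astype(np.uint8),cv2.MORPH_CLOSE,np.ones((7,7)))>0
b=m&~org&(np.abs(P[...,0])<12)&(np.hypot(P[...,1],P[...,2])<25); print("non-orange inside",b.sum(),np.median(P[b],0).round(1),"mean",P[b].mean(0).round(1))
f=P[m&(abs(P[...,0])<6)&(np.abs(P[...,1])<17)&(abs(P[...,2])<17)]; c=np.linalg.lstsq(np.c_[f[:,1:],np.ones(len(f))],f[:,0],rcond=None)[0]; print("front x=%.3f y + %.3f z + %.1f"%tuple(c),len(f))
vv,uu=np.nonzero(m); u0,u1,v0,v1=uu.min()-3,uu.max()+4,vv.min()-3,vv.max()+4
print(u0,v0); 
for v in range(v0,v1): print(v," ".join(f"{int(p[v,u,0]):3d}{'o' if org[v,u] else '.'}{int(np.clip(P[v,u,0],-99,99)):3d}" for u in range(u0,u1)))
print("focus px",proj("top",focus),"bearing px expected r", [proj("top",focus+.011*w).round(1).tolist() for w in (Y,Z)])
E
python3 m7.py
```

```text
orange 64
x [-3.6 -0.3  0.7  2.2  2.8  3.1  3.4]
y [-17.5 -14.2  -8.8   1.6  11.8  17.1  20. ]
z [-48.2 -42.8 -32.7 -12.1   6.4  13.2  35.5]
non-orange inside 2 [0.  1.6 5.6] mean [0.  1.6 5.6]
front x=-0.007 y + 0.002 z + 0.9 30
315 185
185  50. 70  49. 69  51.  4  57. 62  61. 59  61. 55  61. 53  61. 50  61. 47  61. 43  61. 40  61. 37  65. 34  86. 32 123. 28 147. 26
186  36.  2  37.  0  49.  5  63.  5  69. 60  68. 58  69. 54  73. 51  71. 48  65. 45  61. 41  61. 38  64. 35  87. 33 124. 29 148. 27
187  25.  0  36. -4  57.  0  75.  1  80.  0  80.  0  88. 56  96.  2  89.  2  75. 47  63. 44  61. 41  64. 38  87. 36 124. 32 148. 29
188  23. -1  34. -4  58.  0  83.  1  92.  1  98o  3 106o  2 109o  3 102o  1  84.  2  68. 46  61. 43  64. 40  87. 37 124. 34 148. 31
189  23.-17  32. -4  60. -4  92o  5 108o  2 111o  3 114o  2 115o  2 110o  2  97o  2  79. 48  65. 44  65. 42  86. 39 125. 35 148. 32
190  23.-19  34.-20  63.-20  95o -5 112o  1 111o  0 111o  0 113o  3 114o  3 108o  2  90.  2  70. 46  66. 43  87. 39 124. 37 147. 35
191  25.-21  32.-22  59.-22  92.-23 111o  2 106o  0  97o  0 103o  0 10
[... 905 characters left out ...]
  62.-22  95.-22 112o  3 112o  2 103o  2  91.  0  79. 57  85. 53 119. 50 146. 48
199  84.-25  91.-24  71.-23  42.-22  28.-23  30.-23  47.-21  73.-22  87o -4  87o  0  85.  0  78.  0  67.  0  78. 55 118. 53 146. 50
200  78.-23  95.-24  84.-24  51.-20  29.-23  27.-22  33.-21  44.-20  55. -5  63.  0  68.  1  65.  1  60. 60  76. 58 118. 54 147. 51
201  70.-22  97.-24  92.-22  58.-19  30.-21  27.-21  26.-19  30.-18  34. -5  43. -5  49. -2  49.  4  53. 61  75. 59 118. 56 147. 53
202  63.-21  95.-23  95.-22  62.-18  33.-19  25.-19  25.-17  25.-17  27. -2  30. -3  38.  0  44.  5  52. 64  76. 61 118. 59 146. 54
focus px [322.18616992 192.84901998] bearing px expected r [[323.8, 195.7], [321.4, 193.3]]
```

Both views agree. The bore is at top px (322.3, 193.3) against (322.2, 192.8) expected. The boss face lies 0 mm from the focus plane, and the face tilt is under 0.5°. I'll hand in.

Request:
{"fn": "move_arm", "kwargs": {
  "deltas": [
    [[0,0,0],[0,0,0],0.5],
    [[0,0,0],[0,0,0],0.5]
  ]
}}

```text
time: 15.25
tool_pos: [0.5353, -0.2438, 0.1955]
tcp_rot: [1.394, 2.369, -0.308]
wrist_force: [0.6, -0.6, -1.1]
width: 0.46
```

```bash
python3 goal.py; python3 - <<'E'
from h import *
from workcell import read_camera,order
p,d=read_camera("side"); P=cloud("side",d)
k=(p.max(2)<60)&(P[...,2]>.085)&(P[...,2]<.14)&(np.hypot(P[...,0]-.51,P[...,1]-.236)<.04); print("knob",k.sum(),np.median(P[k],0).round(3))
print(order.finish_job())
E
```

```text
focus [ 0.5367 -0.2448  0.2238] bearing [ 0.5362 -0.2455  0.2234] err mm in cam axes [-0.2  0.8 -0.6]
tcp goal [ 0.5357 -0.2431  0.196 ] shift/0.1 [0.005 0.007 0.004] turn frac [-0.0001  0.0005 -0.0005] deg 0.06 [-0.296 -0.058  2.088 -0.409  0.83  -0.567] 15.25
knob 69 [0.509 0.242 0.116]
the job is handed in; nothing more can be done
None
```

I threw the vise lever from the red mark to the green and lifted the bracket out. It is now held in front of the inspection camera with the vise left open. I handed the job in at about 15 s of the 58 s; no verdict is reported.

- **Lever:** the arm met the end stop (16 N) before I let go, and the jaws measured about 4 mm wider afterwards. At the end the knob was still at the green mark.
- **Bearing position:** by the arm's own readings the bearing face is within about 1 mm of the focus point and 0.1° of the planned direction. The top camera agreed: the bore sat within 0.5 pixel of where it should be. The face fit came out about 1 mm from the focus plane and tilted under 0.5°.
- **Other things:** I saw no sign of touching the camera or the loose things. Wrist forces stayed near zero while carrying and presenting, but I did not re-measure where the loose things lie.

Two checks disagreed slightly:
- **Lens heading:** the estimates spread over about 28 to 30°, and I used 29°.
- **Lever swing:** it measured about 87° instead of 90°, which suggests a few millimetres of error in the pivot position.

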